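Air the pastry warmer with its press lever

ROBOT

A 6-joint arm with a two-finger parallel gripper is mounted at the origin on the work surface. World frame = base frame: x ahead of the robot, y to its left, z up, the work surface at z = 0. Lengths are in mm, angles in rad, forces in N, time in s.
With the tool pointing down it reaches from about 350 to 1000 mm from the base axis. Payload 7.1 kg.
Tool frame: the origin (TCP) lies midway between the tips of the shut fingers; the grasp point (between the pads) lies 19 mm behind it; z points along the fingers, y is the line along which they close (so a half turn about z gives the same grasp; the last joint's range is limited). The gripper opens to 85 mm and grips with 20 to 120 N. Pads are 22 mm wide; open, the fingers measure 114 mm over their backs; the gripper's body (76 mm by 85 mm) begins 54 mm behind the grasp point. The pads swing forward as they close: fully open they stand 13 mm farther back than shut.
Start: joints at [1.09, 0.423, 1.63, -0, 1.089, -0.019], TCP at [278.443, 559.531, 231.319] pointing down, gripper open.
Joint ranges: [-3, 3], [-0.9, 2.11], [0.09, 2.58], [-1.31, 4.45], [0.11, 2.69], [-2.54, 2.54]. Speed limits (rad/s): [2.39, 2.39, 3.01, 3.14, 3.14, 3.14].

INTERFACE

Orientations are given as a 3x3 rotation matrix whose columns are the frame's x, y, z axes.
In Python, from station import r gives the robot as it stands.
- The arm moves only by the tool apply_moves, never from a script. Its argument "motion" is a list of rows, each a list of 4 numbers: the shift along the tool's x, y, z in m, then the turn about the tool's z in rad. A call has 1 to 10 rows; each row is the pose to reach, as a shift and turn from the pose commanded when the call began, along the tool's axes at that moment; what a row does not reach only later rows make up. A row lasts 1/10 s, in which the tool goes at most 50 mm and 8.59 degrees, less where a joint would pass 70% of its speed; a pose out of reach is approached as far as the arm can. A call with a gripper value outside its range is refused whole. "fingers" is the closure in counts, from 0 (fully open) to 255 (shut), set as the call begins (left out, the last holds). The fingers move at their own pace and stop on an object; "force" is the grip in N (left out, the last holds). Time passes only in rows, so rows that repeat a pose let the fingers close. It gives the time, the measured TCP pose, the force, the opening and the grip force at its end, in the units of the state.
- r.get_state(): the state, without advancing time (a new reading comes with each control period).
- r.capture(name): name is "side" or "top"; returns the picture (384x512x3 uint8, red, green, blue); there is no depth.
- r.calibration(name): a dict with "camera_matrix" (3x3 intrinsics, pixels), "view" (4x4, takes a point from world to camera coordinates). Camera axes: x right, y down, z forward; pixel columns grow to the right and rows downward; lengths in mm; the calibration is good to about 2 mm. A picture is of the moment at which its call begins. calibration takes no time and is no camera call.
- r.hand_in(): hands the job in; it is judged then, once.
Trained networks look in the newest picture that a camera, given by its name, has taken for a name from the list of things; names that differ only in an ending like _2 or _b are one class to them, and where a whole thing is asked for, a point or a joint stands for the part that bears it (a point fixed in the world has none). Each returns a list of dicts, best first, with "confidence" (0 to 1); they miss things now and then, are a little off and sometimes report something else, mostly with a low value. They report only what shows in the picture. A call takes as long as a camera call.
- r.cut_out(query, camera): "region" (384x512 bool, what is visible of it) and "bbox" ([left, top, width, height] as shares, 0 to 1, of the picture: columns of its width, rows of its height, round what is visible of it).
- r.landmark_of(query, camera): "xy" ([column, row] as shares, 0 to 1, of the picture: columns of its width, rows of its height: a listed point, or the origin of a listed thing).
The state is a dict: "time": time; "q": joint angles; "joint_vel": joint speeds; "joint_efforts": joint torques, N m; "tool_pos": TCP position; "eef_rot": TCP orientation; "wrist_force": force on the tool from outside, world axes, zero at the start; "ft_torque": the same for the moment, N m; "opening": opening from 0.0 (shut) to 1.0 (fully open); "finger_force": force on a finger pad.
Only numpy, scipy, OpenCV 4.12 (cv2) and the standard library are available. Lean on these libraries where they do the work, as an engineer would, in place of code of your own. Each camera call takes 0.05 s, during which the arm holds its last target. There are 200 camera calls.

TASK

Let the steam out of the pastry warmer with the red lever: press its red paddle right down with the fingertips so the lid stands fully open, keep it open for two seconds, then ease the paddle back up slowly so the lid closes gently without slamming, and take the hand away. Work the lid only through the lever, without touching it. Leave the blue warmer shut, and leave the cup, jar and mould standing where they are.

Things in the scene. Friction and masses are not known exactly. Their poses are not given: they have to be found in the camera images.
- red_warmer: Pastry warmer with the red paddle, the one to air: fixed stainless box 200 (its x) by 200 (its y) by 120 mm high, with four tarts inside. Origin: centre of its underside; its -x face is the front, towards the robot, with the lever; its +x side carries the lid hinge.
- red_paddle (a point): Centre of the top face of the red paddle (32 mm front to back, 70 wide, 10 thick), which moves with it. The steel lever's pivot is 108 mm in front of the warmer's origin, 60 mm high; the paddle centre is 130 mm in front of the pivot. Raised: about 95 mm high, free end sloping up 0.23 rad. Fully pressed: about 35 mm high, sloping down as much (60 mm travel, almost straight down, clear below).
- red_lever (a joint): Lever angle: 0 raised (lid shut), 0.46 rad pressed right down against its stop. Pressing takes roughly 6 to 9 N at the paddle's centre at first and less as the lid rises; let go, it flies back up in about 1 s and the lid slams. Letting the paddle rise evenly over about 3 s (20 mm/s) is gentle.
- red_lid: The lid: steel frame with a clear pane, 205 by 204 by 8 mm; origin 105 mm behind its front edge, midway across, on its underside. It hinges on the warmer's rear top edge and turns 2.5 times the lever's angle, to 1.15 rad. Shut, its front edge is 129 mm high, about 125 mm behind the paddle centre; open, 310 mm high. It rises and swings away from the robot, and falls with the lever by its own weight.
- blue_warmer: Pastry warmer with the blue paddle, otherwise the same as the red one; to be left alone: fixed stainless box 200 (its x) by 200 (its y) by 120 mm high, with four tarts inside. Origin: centre of its underside; its -x face is the front, towards the robot, with the lever; its +x side carries the lid hinge.
- blue_paddle (a point): Centre of the top face of the blue paddle (32 mm front to back, 70 wide, 10 thick), which moves with it. The steel lever's pivot is 108 mm in front of the warmer's origin, 60 mm high; the paddle centre is 130 mm in front of the pivot. Raised: about 95 mm high, free end sloping up 0.23 rad. Fully pressed: about 35 mm high, sloping down as much (60 mm travel, almost straight down, clear below).
- blue_lever (a joint): Lever angle: 0 raised (lid shut), 0.46 rad pressed right down against its stop. Pressing takes roughly 6 to 9 N at the paddle's centre at first and less as the lid rises; let go, it flies back up in about 1 s and the lid slams. Letting the paddle rise evenly over about 3 s (20 mm/s) is gentle.
- blue_lid: The lid: steel frame with a clear pane, 205 by 204 by 8 mm; origin 105 mm behind its front edge, midway across, on its underside. It hinges on the warmer's rear top edge and turns 2.5 times the lever's angle, to 1.15 rad. Shut, its front edge is 129 mm high, about 125 mm behind the paddle centre; open, 310 mm high. It rises and swings away from the robot, and falls with the lever by its own weight.
- cup: Bystander: open steel cup, 64 mm across, 60 mm high, standing loose. Origin: centre of its underside.
- jar: Bystander: amber glass jar with a yellow cap, 60 mm across, 75 mm high, standing loose. Origin: centre of its underside.
- mould: Bystander: copper tart mould, solid, 44 mm across at the foot and 62 mm at the top, 40 mm high, standing loose. Origin: centre of its underside.

How it is judged (in metres and radians):
On the way, in this order (a step that is already met when the one before it is completed fails the run):
1. the red warmer's lid is held fully open by its lever (value of joint red_lever above 0.4 rad), for 1.5 s.
2. the red warmer's lid is shut again (value of joint red_lever below 0.02 rad), for 0.2 s.
At the end, for the whole second after the job is handed in: Both lids are shut (levers within 0.02 rad of raised) and at rest; cup, jar and mould stand upright within 15 mm of where they were. On the way the red lever was pressed beyond 0.40 rad (lid open by 1.0 rad) for 1.5 s without a break (value of joint each of red_lever, blue_lever below 0.02 rad and velocity of joint red_lever between -0.05 and 0.05 rad/s and distance of each of cup, jar, mould from where it was at the start of the episode below 0.015 m and angle between each of cup, jar, mould's own z axis and vertical below 0.15 rad); the robot touches nothing.
It fails at once if the red lid slams: it comes down from 0.3 to 0.1 rad above shut faster than 1.5 rad/s (the lever, 0.12 to 0.04 rad at 0.6 rad/s) (velocity of joint red_lever below -0.6 rad/s and value of joint red_lever between 0.04 and 0.12 rad).
It fails at once if the robot touches a lid instead of working the lever (contact force between any of the fingers, the arm and red_lid above 1 N or contact force between any of the fingers, the arm and blue_lid above 1 N).
It fails at once if the blue warmer is opened (value of joint blue_lever above 0.04 rad).
It fails at once if the cup, jar or mould is lifted, knocked over or pushed away (distance of any of cup, jar, mould from where it was at the start of the episode above 0.02 m or angle between any of cup, jar, mould's own z axis and vertical above 0.3 rad).
It also fails if it takes over 45 s, if anything falls off the work surface, if the arm or the gripper's body presses on something with over 40 N, if the wrist force passes 120 N, or if a joint passes its speed limit or range.

## Working session

There is one attempt and no reset: what is moved stays moved. The work goes in short steps, Python scripts to look and compute and a tool call to move; the robot and the scene stay as the last step left them, time stands still between calls to the robot, and variables do not carry over. Pictures are saved under pics/ and viewed, at most 10 in all, crops included, and the job is handed in when it is done.

Besides the shell and the picture viewer there is one more tool, called after "Request:" by a JSON object that holds its "op" and its "data". apply_moves: Moves the arm, as the interface text tells. Its arguments: {"type":"object","properties":{"motion":{"type":"array"},"fingers":{"type":"number"},"force":{"type":"number"}},"required":["motion"]}

```bash
mkdir -p pics
cat > h.py <<'E'
import numpy as np, cv2
from station import r
def ray(cam,xy):
    c=r.calibration(cam);K=np.array(c["camera_matrix"]);V=np.array(c["view"])
    u=np.array([xy[0]*512,xy[1]*384,1]);d=V[:3,:3].T@np.linalg.solve(K,u);o=-V[:3,:3].T@V[:3,3]
    return o,d
def atz(cam,xy,z):
    o,d=ray(cam,xy);return o+d*(z-o[2])/d[2]
def tri(a,b):
    (o1,d1),(o2,d2)=a,b
    s=np.linalg.lstsq(np.c_[d1,-d2],o2-o1,rcond=None)[0]
    p,q=o1+d1*s[0],o2+d2*s[1];return (p+q)/2,np.linalg.norm(p-q)
E
python3 - <<'E'
from h import *
np.set_printoptions(precision=3,suppress=True)
ims={}
for c in("top","side"):
    ims[c]=r.capture(c)
    cv2.imwrite(f"pics/{c}0.png",ims[c][:,:,::-1])
Z=dict(red_paddle=95,blue_paddle=95,red_warmer=0,blue_warmer=0,red_lid=121,blue_lid=121,cup=0,jar=0,mould=0)
for n,z in Z.items():
    L={}
    for c in("top","side"):
        l=r.landmark_of(n,c)
        if l: L[c]=l[0]["xy"]; print(n,c,round(l[0]["confidence"],2),np.array(L[c])*[512,384],atz(c,L[c],z))
    if len(L)==2: print("   tri",*tri(ray("top",L["top"]),ray("side",L["side"])))
s=r.get_state();print(s["time"],s["tool_pos"],s["eef_rot"],s["opening"],s["wrist_force"])
E
```

```text
red_paddle top 0.71 [185.907 242.496] [459.799 199.893  95.   ]
red_paddle side 0.68 [176.998 153.984] [466.123 192.021  95.   ]
   tri [463.571 200.468  89.13 ] 7.225182624387217
blue_paddle top 0.9 [306.688 240.115] [ 458.617 -151.57    95.   ]
blue_paddle side 0.57 [208.384 245.99 ] [ 454.648 -154.05    95.   ]
   tri [ 456.922 -151.7     92.013] 3.6030822712404795
red_warmer top 0.93 [183.296 172.301] [688.08  224.818   0.   ]
red_warmer side 0.79 [255.078 161.51 ] [696.934 196.187   0.   ]
   tri [701.068 227.814 -25.936] 15.320231101246307
blue_warmer side 0.8 [310.886 258.509] [ 684.005 -199.333    0.   ]
red_lid top 0.64 [180.275 157.901] [706.224 212.277 121.   ]
red_lid side 0.79 [254.72  124.685] [702.846 212.606 121.   ]
   tri [704.564 212.6   121.051] 3.2960335173434205
blue_lid top 0.86 [317.491 161.088] [ 686.714 -189.547  121.   ]
blue_lid side 0.84 [314.112 219.917] [ 684.964 -189.555  121.   ]
   tri [ 686.001 -189.337  120.661] 1.6125167799884959
cup top 0.61 [255.181 251.29 ] [430.446  -1.074   0.   ]
cup side 0.74 [187.187 228.096] [436.112   2.591   0.   ]
   tri [433.007  -1.374   4.493] 5.210704243316534
jar top 0.84 [134.707 248.602] [447.415 377.2     0.   ]
jar side 0.79 [161.28  148.416] [442.851 370.455   0.   ]
   tri [445.579 379.239  -6.247] 3.9327410767275324
mould top 0.87 [374.016 238.31 ] [ 462.291 -374.819    0.   ]
mould side 0.8 [248.883 365.683] [ 458.989 -382.706    0.   ]
   tri [ 461.645 -377.958  -11.354] 2.0237557189598947
1.0 [278.43  559.529 231.308] [[-0.895  0.446 -0.   ]
 [ 0.446  0.895 -0.   ]
 [ 0.    -0.    -1.   ]] 1.000161077064628 [-0.236  0.204  1.078]
```

View pics/top0.png

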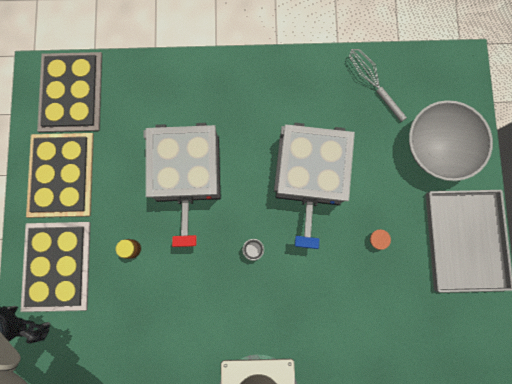

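View pics/side0.png

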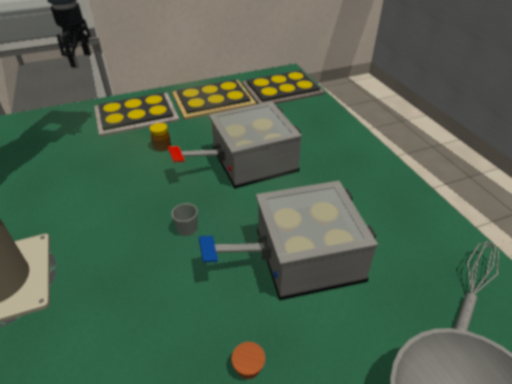

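The top picture shows the red paddle at (184,241), the lever running up to the box, the jar at (128,249) and the cup at (252,250). The side view shows the red paddle at (177,154). The networks agree with both. Next I'll refine the paddle position and yaw by colour.

```bash
cat >> h.py <<'E'
def to_tool(target):
    s=r.get_state();R=np.array(s["eef_rot"]);return R.T@(np.array(target)-np.array(s["tool_pos"]))/1000
E
python3 - <<'E'
from h import *
np.set_printoptions(precision=3,suppress=True)
P={}
for c in("top","side"):
    im=cv2.imread(f"pics/{c}0.png").astype(int);b,g,rr=im[...,0],im[...,1],im[...,2]
    m=((rr>150)&(g<70)&(b<70)).astype(np.uint8)
    n,l,st,ce=cv2.connectedComponentsWithStats(m)
    i=1+np.argmax(st[1:,4]);print(c,st[i],ce[i]);P[c]=(ce[i]+.5)/[512,384]
    if c=="top":
        pts=np.argwhere(l==i)[:,::-1]
        w=np.array([atz(c,(p+.5)/[512,384],95)[:2] for p in pts])
        v=np.linalg.svd(w-w.mean(0))[2][0];print("width dir",v,np.degrees(np.arctan2(v[1],v[0])))
        print(np.ptp(w,axis=0))
    print(atz(c,P[c],95))
print(tri(ray("top",P["top"]),ray("side",P["side"])))
for a in ([150,199],[217,197]): print("lid front corner",atz("top",(np.array(a)+.5)/[512,384],125))
p=np.array([atz("top",P["top"],95)[0],atz("top",P["top"],95)[1],231.3])
print(to_tool(p))
s=r.get_state();R=s["eef_rot"];print(s["time"],R[:,1])
E
```

```text
top [172 236  24  11 221] [184.018 240.729]
width dir [ 0.013 -1.   ] -89.28323499043678
[28.829 67.041]
[463.56  203.948  95.   ]
side [169 147  15  13 134] [175.806 152.985]
[464.868 194.979  95.   ]
(array([464.974, 205.079,  87.755]), np.float64(2.3397602839222533))
lid front corner [584.424 297.14  125.   ]
lid front corner [585.628 103.746 125.   ]
[-0.324 -0.236  0.   ]
1.0 [ 0.446  0.895 -0.   ]
```

Request:
{"op": "apply_moves", "data": {"motion": [[-0.012,-0.009,0,-0.02],[-0.04,-0.03,0,-0.06],[-0.08,-0.058,0,-0.12],[-0.12,-0.087,0,-0.18],[-0.16,-0.117,0,-0.24],[-0.2,-0.146,0,-0.3],[-0.24,-0.175,0,-0.36],[-0.28,-0.204,0,-0.42],[-0.31,-0.226,0,-0.46],[-0.324,-0.236,0,-0.47]], "fingers": 255}}

```text
time: 2.0
tool_pos: [464.5, 201.2, 231.5]
eef_rot: [[-1.0, -0.007, 0.001], [-0.007, 1.0, -0.0], [-0.001, -0.0, -1.0]]
wrist_force: [0.4, 0.8, 0.7]
opening: 0.001
finger_force: 0.0
```

Request:
{"op": "apply_moves", "data": {"motion": [[0,0,0.01,0],[0,0,0.03,0],[0,0,0.055,0],[0,0,0.075,0],[0,0,0.09,0],[0,0,0.1,0],[0,0,0.1,0]]}}

```text
time: 2.7
tool_pos: [462.1, 204.2, 129.9]
eef_rot: [[-1.0, -0.009, -0.003], [-0.009, 1.0, -0.001], [0.003, -0.001, -1.0]]
wrist_force: [-0.2, 0.3, 0.2]
opening: 0.002
finger_force: 0.0
```

Run:
```python
from h import *
np.set_printoptions(precision=3,suppress=True)
s=r.get_state();print(s["time"],s["tool_pos"],s["eef_rot"],s["opening"],s["wrist_force"])
a=r.capture("top");b=r.capture("side")
o=[cv2.resize(a[170:300,120:280],None,fx=2.5,fy=2.5),cv2.resize(b[60:190,110:270],None,fx=2.5,fy=2.5)]
cv2.imwrite("pics/near.png",np.hstack(o)[:,:,::-1])
```

```text
2.7 [462.097 204.151 129.863] [[-1.    -0.009 -0.003]
 [-0.009  1.    -0.001]
 [ 0.003 -0.001 -1.   ]] 0.002458900352093107 [-0.186  0.267  0.167]
```

View pics/near.png

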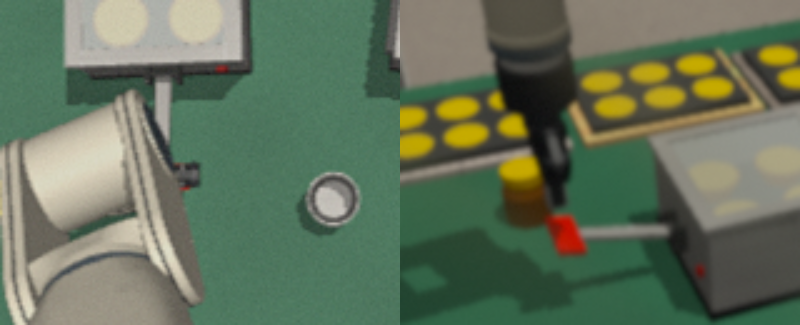

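The fingertips are centred over the red paddle: tips at (555,210) in the side crop, paddle at (566,234). Lowering now to contact and starting the press.

Request:
{"op": "apply_moves", "data": {"motion": [[0,0,0.008,0],[0,0,0.018,0],[0,0,0.026,0],[0,0,0.031,0],[0,0,0.034,0],[0,0,0.037,0],[0,0,0.04,0],[0,0,0.043,0],[0,0,0.046,0],[0,0,0.05,0]]}}

```text
time: 3.8
tool_pos: [462.8, 203.8, 81.6]
eef_rot: [[-1.0, -0.008, -0.001], [-0.008, 1.0, -0.0], [0.001, -0.0, -1.0]]
wrist_force: [-4.7, 0.4, 8.1]
opening: 0.001
finger_force: 3.7
```

Request:
{"op": "apply_moves", "data": {"motion": [[0,0,0.004,0],[0,0,0.008,0],[0,0,0.012,0],[0,0,0.016,0],[0,0,0.02,0],[0,0,0.024,0],[0,0,0.028,0],[0,0,0.032,0],[0,0,0.036,0],[0,0,0.039,0]]}}

```text
time: 4.8
tool_pos: [463.4, 203.9, 42.3]
eef_rot: [[-1.0, -0.008, 0.0], [-0.008, 1.0, -0.0], [-0.0, -0.0, -1.0]]
wrist_force: [-0.6, -1.4, 4.0]
opening: -0.0
finger_force: 1.9
```

Request:
{"op": "apply_moves", "data": {"motion": [[0,0,0.001,0],[0,0,0.002,0],[0,0,0.003,0],[0,0,0.004,0],[0,0,0.005,0],[0,0,0.005,0]]}}

```text
time: 5.4
tool_pos: [463.5, 204.0, 37.3]
eef_rot: [[-1.0, -0.008, 0.0], [-0.008, 1.0, 0.0], [-0.0, 0.0, -1.0]]
wrist_force: [0.8, 0.1, 1.5]
opening: 0.002
finger_force: 0.6
```

Request:
{"op": "apply_moves", "data": {"motion": [[0,0,0.001,0],[0,0,0.002,0],[0,0,0.003,0],[0,0,0.003,0]]}}

```text
time: 5.8
tool_pos: [463.7, 204.1, 36.2]
eef_rot: [[-1.0, -0.008, 0.001], [-0.008, 1.0, 0.0], [-0.001, 0.0, -1.0]]
wrist_force: [-4.5, -2.5, 28.5]
opening: -0.002
finger_force: 14.0
```

Run:
```python
from h import *
s=r.get_state();print(s["time"],s["tool_pos"],s["wrist_force"])
b=r.capture("side")
cv2.imwrite("pics/open.png",cv2.resize(b[40:240,90:350],None,fx=2.5,fy=2.5)[:,:,::-1])
```

```text
5.8 [463.72681778 204.10971892  36.22491686] [-4.4901101  -2.49603503 28.48074006]
```

View pics/open.png

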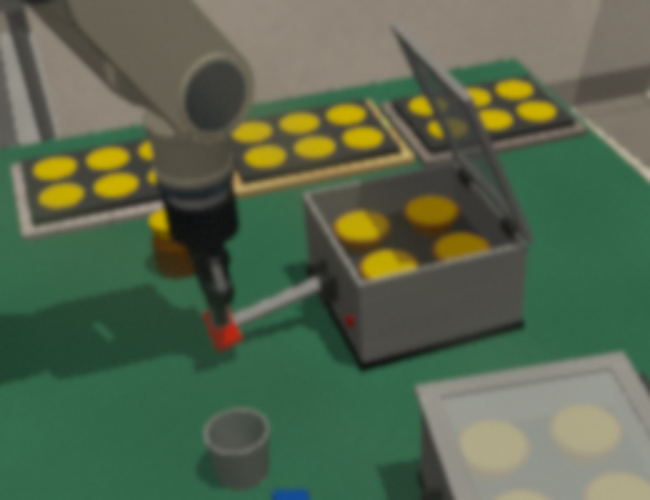

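The lid stands fully open, with its edge at (395,30) in the crop, and the paddle at (222,328) is against its stop at 28 N. Holding for over 2 s, then easing up at 20 mm/s.

Request:
{"op": "apply_moves", "data": {"motion": [[0,0,0,0],[0,0,0,0],[0,0,0,0],[0,0,0,0],[0,0,0,0],[0,0,0,0],[0,0,0,0],[0,0,0,0],[0,0,0,0],[0,0,0,0]]}}

```text
time: 6.85
tool_pos: [463.7, 204.1, 36.2]
eef_rot: [[-1.0, -0.008, 0.001], [-0.008, 1.0, 0.0], [-0.001, 0.0, -1.0]]
wrist_force: [-5.0, -2.4, 28.2]
opening: 0.005
finger_force: 13.9
```

Request:
{"op": "apply_moves", "data": {"motion": [[0,0,0,0],[0,0,0,0],[0,0,0,0],[0,0,0,0],[0,0,0,0],[0,0,0,0],[0,0,0,0],[0,0,0,0],[0,0,0,0],[0,0,0,0]]}}

```text
time: 7.85
tool_pos: [463.7, 204.1, 36.2]
eef_rot: [[-1.0, -0.008, 0.001], [-0.008, 1.0, 0.0], [-0.001, 0.0, -1.0]]
wrist_force: [-4.8, -2.5, 27.8]
opening: -0.002
finger_force: 13.9
```

Request:
{"op": "apply_moves", "data": {"motion": [[0,0,-0.001,0],[0,0,-0.003,0],[0,0,-0.005,0],[0,0,-0.007,0],[0,0,-0.009,0],[0,0,-0.011,0],[0,0,-0.013,0],[0,0,-0.015,0],[0,0,-0.017,0],[0,0,-0.019,0]]}}

```text
time: 8.85
tool_pos: [463.2, 203.8, 53.5]
eef_rot: [[-1.0, -0.008, -0.0], [-0.008, 1.0, -0.0], [0.0, -0.0, -1.0]]
wrist_force: [-1.7, -0.1, 2.2]
opening: 0.004
finger_force: 1.3
```

Request:
{"op": "apply_moves", "data": {"motion": [[0,0,-0.002,0],[0,0,-0.004,0],[0,0,-0.006,0],[0,0,-0.008,0],[0,0,-0.01,0],[0,0,-0.012,0],[0,0,-0.014,0],[0,0,-0.016,0],[0,0,-0.018,0],[0,0,-0.02,0]]}}

```text
time: 9.85
tool_pos: [463.9, 204.0, 73.7]
eef_rot: [[-1.0, -0.008, 0.001], [-0.008, 1.0, 0.0], [-0.001, 0.0, -1.0]]
wrist_force: [-1.0, -1.9, 3.7]
opening: 0.001
finger_force: 2.0
```

Request:
{"op": "apply_moves", "data": {"motion": [[0,0,-0.002,0],[0,0,-0.004,0],[0,0,-0.006,0],[0,0,-0.008,0],[0,0,-0.01,0],[0,0,-0.012,0],[0,0,-0.014,0],[0,0,-0.016,0],[0,0,-0.018,0],[0,0,-0.02,0]]}}

```text
time: 10.85
tool_pos: [463.5, 204.0, 93.5]
eef_rot: [[-1.0, -0.008, 0.0], [-0.008, 1.0, 0.0], [-0.0, 0.0, -1.0]]
wrist_force: [4.2, 0.4, 3.7]
opening: 0.003
finger_force: 2.3
```

Request:
{"op": "apply_moves", "data": {"motion": [[0,0,-0.001,0],[0,0,-0.002,0],[0,0,-0.003,0],[0,0,-0.004,0],[0,0,-0.005,0],[0,0,-0.007,0],[0,0,-0.009,0],[0,0,-0.011,0],[0,0,-0.013,0],[0,0,-0.015,0]]}}

```text
time: 11.85
tool_pos: [463.2, 203.9, 108.4]
eef_rot: [[-1.0, -0.008, -0.0], [-0.008, 1.0, -0.0], [0.0, -0.0, -1.0]]
wrist_force: [1.0, -1.5, 0.2]
opening: 0.0
finger_force: 0.0
```

Request:
{"op": "apply_moves", "data": {"motion": [[0,0,-0.005,0],[0,0,-0.015,0],[0,0,-0.03,0],[0,0,-0.045,0],[0,0,-0.06,0],[0,0,-0.075,0],[0,0,-0.09,0],[0,0,-0.1,0],[0,0,-0.105,0],[0,0,-0.105,0]]}}

```text
time: 12.85
tool_pos: [463.7, 204.0, 214.1]
eef_rot: [[-1.0, -0.008, 0.001], [-0.008, 1.0, 0.001], [-0.001, 0.0, -1.0]]
wrist_force: [-0.1, -0.3, 0.4]
opening: -0.001
finger_force: 0.0
```

Run:
```python
from h import *
s=r.get_state();print(s["time"],s["tool_pos"],s["wrist_force"])
b=r.capture("side")
cv2.imwrite("pics/shut.png",b[:,:,::-1])
```

```text
12.85 [463.6526971  203.99114904 214.06271588] [-0.13836037 -0.30427566  0.37000265]
```

View pics/shut.png

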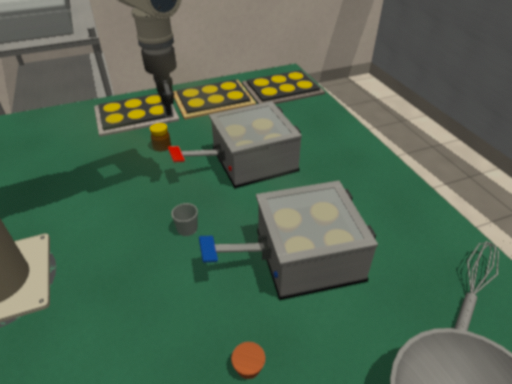

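The red lid is shut and the red paddle is back at (176,153). The blue warmer, cup (185,218), jar (160,136) and mould (248,358) haven't moved, and the hand is clear.

```bash
python3 -c "
from station import r
print(r.hand_in())"
```

```text
the job is handed in; nothing more can be done
None
```

I pressed the red warmer's lever to its stop and held it over 2 s with the lid fully open. I then eased it shut at about 20 mm/s, took the hand away and handed the job in; the closing picture shows both lids shut and the cup, jar and mould unmoved, but the hand-in returned no verdict.

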